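Unclamp a glaze test tile and set it on the display rest

TASK

Swing the jig's clamp bar up until it stands about upright, slide the test tile out from under it along the jig's channel, and set the tile gently on the sloping display rest, lying flat on the board with its lower end down against the ledge and its hole end uppermost. Then swing the clamp bar fully down again and let go, leaving the bowl, jar and wooden rib alone.

Things in the scene. Friction and masses are not known exactly. Their poses are not given: they have to be found in the camera images.
- jig: Fixed wooden clamping jig. Origin on the table under its middle; x along its channel away from the open front, y to the bar's hinge, z up; jig (x,y,z) below in mm. Foot plate x -110..100, y -110..110, 10 high. A tongue 34 wide, x -100..50, top at z 40, carries the wider tile, so fingers can reach down past the tile's long edges to the plate. A stop behind the tile: it slides out only to -x.
- channel_mouth (a point): Front of the two aluminium guides, on the tongue's top: jig (5,0,40). The guides reach from here to x 45: walls 27 to 37 mm either side of the middle, with lips (from 19 mm outwards, z 51 to 56) over the tile's edges, so the tile cannot be lifted there. It is free once slid at least 40 mm to the jig's -x.
- clamp (a joint): Hinge angle of the steel clamp bar, rad: 0 = down, level across the tile; grows as its free end rises; stop at 1.75. Stiff hinge: it stays at any angle; about 4 N at the handle lifts it. A pin under the bar passes through the tile's hole while the bar is down, so the tile cannot slide until the bar is up.
- clamp_hinge (a point): Point on the bar's hinge axis, at jig (25,90,63). The axis is parallel to the jig's x. The bar is 20 wide (jig x 15..35), 10 thick and reaches 187 mm from the axis, towards the jig's -y when down.
- clamp_grip (a point): Middle of the bar's handle: a round wooden peg, 14 mm diameter, parallel to the hinge axis, standing 46 mm out of the bar's free end towards the jig's +x. 178 mm from the hinge axis; at jig (61,-88,63) when down; circles the axis as the bar swings, and can turn between fingers that pinch it from above across the jig's y.
- tile_center (a point): Centre (half-way up) of the flat fired tile, 120 x 50 x 8, 0.11 kg, terracotta with a whitish glazed patch on top. x along its length to the end with the hole, y across, z up through its top. Starts at about jig (-20,0,44), x along the jig's x; its front 85 mm stands free of the guides.
- tile_hole (a point): Centre of the 14 mm hole in the tile, 45 mm from the tile's centre along its x.
- rest: Sloping board of the fixed display rest, 34 wide, 8 thick. Origin on its upper face where the tile's underside is centred when its end meets the ledge, 85 above the table. x up the slope (30 degrees, rising away from the robot), y across, z out of the board, spanning x -68..66. Ledge 44 wide, 12 high, upper side at x -60. Fingers on the tile's long edges pass beside it; foot 100 wide, 12 high.
- bowl: Bystander: loose steel bowl, 90 mm across, 50 high; origin under its middle.
- jar: Bystander: loose white jar, 60 mm across, 85 high; origin under its middle.
- rib: Bystander: loose dark wooden rib, 50 x 90 x 8, lying flat; origin under its middle.
Things that resemble listed ones, but are neither listed nor needed, are in the scene too. Of the things like the part that bears tile_center, leave any that is turquoise or yellow; of the rest the smaller one is meant.

How it is judged:
By the outcome, as a careful person would: the job done as asked, in the order asked, and still so for the second after the job is handed in, with the robot touching nothing.
It also fails if it takes over 72 s, if anything falls off the work surface, if the arm or the gripper's body presses on something with over 40 N, if the wrist force passes 120 N, or if a joint passes its speed limit or range.

ROBOT

A 7-joint arm with a two-finger parallel gripper is mounted at the origin on the work surface. World frame = base frame: x ahead of the robot, y to its left, z up, the work surface at z = 0. Lengths are in mm, angles in rad, forces in N, time in s.
With the tool pointing down it reaches from about 425 to 875 mm from the base axis. Payload 4.7 kg.
Tool frame: the origin (TCP) lies on the centre line of the jaws, within the pads' length; the fingertips stand ctrl.tips_ahead ahead of it and the grasp point (between the pads) lies 11 mm behind it (ctrl.tips_ahead is the distance from the TCP to the fingertips, in mm); z points along the fingers, x is the direction in which the jaws open and shut, and the axes are right-handed (so a half turn about z gives the same grasp; the last joint's range is limited). The gripper opens to 87 mm and grips with 3 to 60 N. Pads are 19 mm wide; open, the fingers measure 117 mm over their backs; the gripper's body (75 mm by 190 mm) begins 51 mm behind the grasp point.
Start: joints at [-1.087, 0.321, -0.07, 1.45, 0.023, 1.371, -0.057], TCP at [294.289, 579.585, 230.587] pointing down, gripper open.
Joint ranges: [-2.86, 2.86], [-0.3, 2.09], [-1.38, 1.24], [0.06, 2.45], [-1.56, 4.7], [0.09, 2.05], [-2.69, 2.69]. Speed limits (rad/s): [2.57, 2.57, 3.14, 3.14, 3.14, 3.14, 3.14].

INTERFACE

Orientations are given as a unit quaternion [x, y, z, w].
In Python, from station import ctrl, cams, ticket gives the robot as it stands.
- The arm moves only by the tool drive_tool, never from a script. Its argument "motion" is a list of rows, each a list of 2 entries, a list of its own where there are three numbers: the shift along the tool's x, y, z in units of 40 mm (1.0 is 40 mm), then the turn about the tool's z in units of 8 degrees (1.0 is 8 degrees). In form: [[[tx, ty, tz], spin], ...]. A call has 1 to 5 rows; each row is the pose to reach, as a shift and turn from the pose commanded when the call began, along the tool's axes at that moment; what a row does not reach only later rows make up. A row lasts 1/8 s, in which the tool goes at most 62.5 mm and 10.7 degrees, less where a joint would pass 70% of its speed; a pose out of reach is approached as far as the arm can. A call with a gripper value outside its range is refused whole. "fingers" is the gripper command: -1 is fully open, 1 is shut, values between are in proportion, set as the call begins (left out, the last holds). The fingers move at their own pace and stop on an object; "newtons" is the grip in N (left out, the last holds). Time passes only in rows, so rows that repeat a pose let the fingers close. It gives the time, the measured TCP pose, the force and the opening at its end, in the units of the state.
- ctrl.get_state(): the state, without advancing time (a new reading comes with each control period).
- cams.snapshot(name): name is "scene" or "top" or "wrist"; returns a dict with "frame" (480x640x3 uint8, red, green, blue), "intrinsics" (3x3 intrinsics, pixels), "dist_coeffs" ([k1, k2, p1, p2, k3] as OpenCV has them; the pictures are not rectified), "rvec" (rotation vector, rad) and "tvec" (3), from world to camera coordinates, as OpenCV has them; the wrist camera has in their place "tool_from_camera" (4x4, takes a point from camera to tool coordinates, whose origin is the TCP and whose axes are the tool frame's). Camera axes: x right, y down, z forward; pixel columns grow to the right and rows downward; lengths in mm; the calibration is good to about 2 mm. A picture is of the moment at which its call begins: read the wrist's pose just before it. There is no depth.
- ticket.close_job(): hands the job in, once; it reports no verdict.
The state is a dict: "time": time; "joints": joint angles; "qd": joint speeds; "joint_efforts": joint torques, N m; "ee_pos": TCP position; "tool_rot": TCP orientation; "contact_force": force on the tool from outside, world axes, zero at the start; "ft_torque": the same for the moment, N m; "gripper_width": finger opening in mm.
Only numpy, scipy, OpenCV 4.12 (cv2) and the standard library are available. Lean on these libraries where they do the work, as an engineer would, in place of code of your own. Each camera call takes 0.05 s, during which the arm holds its last target. There are 200 camera calls.

## Working session

There is one attempt and no reset: what is moved stays moved. The work goes in short steps, Python scripts to look and compute and a tool call to move; the robot and the scene stay as the last step left them, time stands still between calls to the robot, and variables do not carry over. Pictures are saved under pics/ and viewed, about 8 in all and at most 12, crops included, and the job is handed in when it is done.

Besides the shell and the picture viewer there is one more tool, called after "Call:" by a JSON object that holds its "op" and its "data", one argument or row to a line. drive_tool: Moves the arm, as the interface text tells. Its arguments: {"type":"object","properties":{"motion":{"type":"array"},"fingers":{"type":"number"},"newtons":{"type":"number"}},"required":["motion"]}

```bash
mkdir -p pics; ls
python3 - <<'E'
from station import ctrl,cams
import cv2
print(ctrl.get_state(), ctrl.tips_ahead)
for n in("scene","top"):
    s=cams.snapshot(n); cv2.imwrite(f"pics/{n}0.png",s["frame"][:,:,::-1]); print(n,s["intrinsics"],s["dist_coeffs"],s["rvec"],s["tvec"])
print(cams.snapshot("wrist")["tool_from_camera"])
E
```

```text
pics
{'time': 0.0, 'joints': array([-1.08690134,  0.32181636, -0.07005811,  1.45165549,  0.02259693,
        1.37080833, -0.056911  ]), 'qd': array([ 0.00081035,  0.00055038,  0.00034705,  0.00200138,  0.00018535,
       -0.00191906,  0.00039831]), 'joint_efforts': array([ 1.45057429e-04, -4.91286707e+01, -4.03881194e-01, -3.12531745e+01,
       -6.38139085e-02,  4.37336485e-02,  1.76155627e-04]), 'ee_pos': array([294.07327395, 579.07411193, 229.47540598]), 'tool_rot': array([ 8.52264099e-01,  5.23110889e-01, -7.81803824e-04,  5.40681269e-04]), 'contact_force': array([-0.230076  , -0.88657198,  0.16395373]), 'ft_torque': array([0.00559235, 0.0478595 , 0.01106547]), 'gripper_width': 86.91060468528708} 8.0
scene [[461.13833952   0.         310.93328804]
 [  0.         461.13833952 237.0380378 ]
 [  0.           0.           1.        ]] [-0.10208985  0.          0.          0.          0.        ] [ 1.99798916  1.85217595 -0.50346134] [-120.50186371 -420.6052685  1187.49718156]
top [[458.07319586   0.         319.48297828]
 [  0.         458.07319586 236.83301118]
 [  0.           0.           1.        ]] [-0.09703539  0.          0.          0.          0.        ] [ 2.11648201 -2.10906836  0.20487301] [ 94.49712829 541.44177372 897.39199076]
[[ 9.99999140e-01  3.65531756e-05 -1.31107243e-03  5.75098772e-01]
 [ 3.05696682e-04  9.65585398e-01  2.60086037e-01 -7.01933470e+01]
 [ 1.27545936e-03 -2.60086214e-01  9.65584556e-01 -1.53858604e+02]
 [ 0.00000000e+00  0.00000000e+00  0.00000000e+00  1.00000000e+00]]
```

View pics/scene0.png

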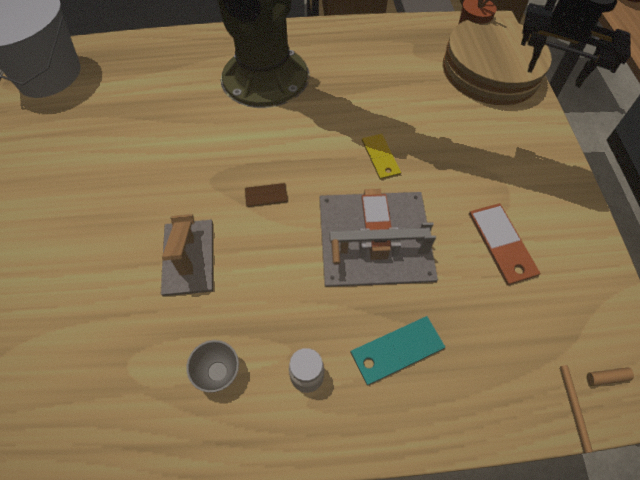

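View pics/top0.png

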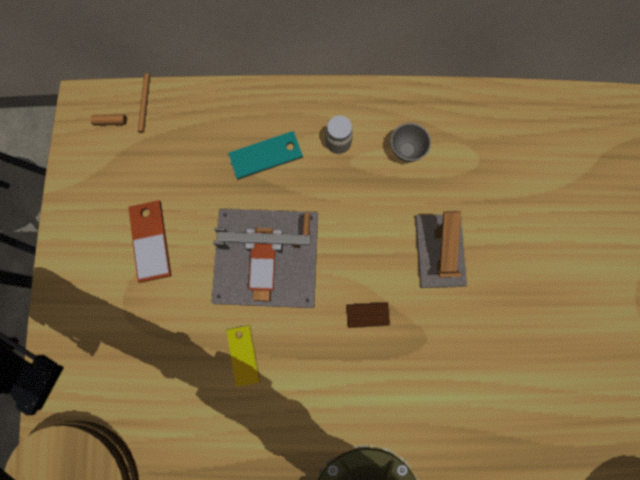

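Both views show the jig (top ~(265,258)) with the clamp bar on row 238 and its handle at (307,224). The hinge is on the left and the open front faces the robot. The rest is at ~(441,250), the bowl at (410,142), the jar at (339,130) and the rib at (368,315). Next I measure the plates.

```bash
cat > h.py <<'E'
import numpy as np,cv2
from scipy.spatial.transform import Rotation as R
def cam(s,pose=None):
    K,d=np.array(s["intrinsics"]),np.array(s["dist_coeffs"])
    if "rvec" in s:
        Rm=cv2.Rodrigues(np.array(s["rvec"]))[0]; t=np.array(s["tvec"]).ravel(); return K,d,Rm.T,-Rm.T@t
    T=np.array(s["tool_from_camera"]); p,q=pose; Rt=R.from_quat(q).as_matrix()
    return K,d,Rt@T[:3,:3],Rt@T[:3,3]+p
def rays(c,px):
    K,d,A,o=c
    u=cv2.undistortPoints(np.array(px,float).reshape(-1,1,2),K,d).reshape(-1,2)
    return o,np.c_[u,np.ones(len(u))]@A.T
def cast(c,px,z):
    o,v=rays(c,px); return o+v*((z-o[2])/v[:,2])[:,None]
def proj(c,P):
    K,d,A,o=c
    return cv2.projectPoints((np.array(P,float).reshape(-1,3)-o)@A,np.zeros(3),np.zeros(3),K,d)[0].reshape(-1,2)
def tri(c1,p1,c2,p2):
    o1,v1=rays(c1,[p1]);o2,v2=rays(c2,[p2]);v1,v2=v1[0],v2[0]
    k=np.linalg.lstsq(np.c_[v1,-v2],o2-o1,rcond=None)[0]; a,b=o1+k[0]*v1,o2+k[1]*v2
    return (a+b)/2,np.linalg.norm(a-b)
E
python3 - <<'E'
from station import cams
from h import *
for n in("top","scene"):
    s=cams.snapshot(n);c=cam(s);f=s["frame"];hsv=cv2.cvtColor(f,cv2.COLOR_RGB2HSV)
    m=((hsv[...,1]<60)&(hsv[...,2]>50)).astype(np.uint8)
    m=cv2.morphologyEx(m,cv2.MORPH_CLOSE,np.ones((3,3)))
    for ct in cv2.findContours(m,cv2.RETR_EXTERNAL,cv2.CHAIN_APPROX_NONE)[0]:
        x,y,w,h=cv2.boundingRect(ct)
        if 800<w*h<20000:
            P=cast(c,ct.reshape(-1,2),10)[:,:2].astype(np.float32)
            r=cv2.minAreaRect(P); print(n,(x,y,w,h),np.round(r[0]),np.round(r[1]),round(r[2],1))
    b=(slice(190,320),slice(200,480)) if n=="top" else (slice(180,300),slice(150,450))
    cv2.imwrite(f"pics/{n}_c.png",cv2.resize(f[b],None,fx=2.7,fy=2.7,interpolation=cv2.INTER_CUBIC)[:,:,::-1])
a=cv2.imread("pics/top_c.png");b=cv2.imread("pics/scene_c.png");w=800
im=np.zeros((600,800,3),np.uint8);a=a[:,:800];b=cv2.resize(b,(756,302))if 0 else b[:,:800]
im[:a.shape[0]][:, :a.shape[1]]=a[:300];h=min(600-351,b.shape[0]);im[351:351+h,:b.shape[1]]=b[:h];cv2.imwrite("pics/c.png",im);print(a.shape,b.shape)
E
```

```text
top (0, 403, 20, 65) [112. 764.] [136.  46.] 3.5
top (0, 287, 31, 60) [369. 779.] [ 72. 129.] 89.4
top (0, 243, 35, 32) [497. 789.] [101.  56.] 78.5
top (134, 234, 34, 45) [506. 468.] [88. 67.] 12.1
top (416, 215, 50, 72) [ 522. -167.] [159.  99.] 2.2
top (212, 209, 106, 98) [506. 217.] [223. 208.] 88.2
top (0, 160, 44, 86) [635. 793.] [224. 112.] 9.5
top (391, 123, 39, 38) [ 774. -110.] [88. 92.] 88.1
top (326, 115, 26, 38) [793.  54.] [57. 92.] 89.3
scene (384, 444, 256, 36) [976. 392.] [448.  56.] 89.2
scene (289, 348, 35, 44) [764.  56.] [60. 76.] 85.8
scene (187, 340, 52, 52) [ 745. -109.] [92. 92.] 89.8
scene (161, 220, 52, 75) [ 522. -165.] [162. 100.] 1.7
scene (473, 206, 47, 42) [503. 470.] [88. 67.] 12.4
scene (320, 192, 117, 94) [507. 222.] [231. 211.] 88.1
scene (557, 43, 83, 234) [267. 801.] [219. 727.] 64.2
scene (0, 0, 80, 98) [-250. -693.] [583. 220.] 22.5Traceback (most recent call last):
  File "<stdin>", line 16, in <module>
ValueError: could not broadcast input array from shape (300,756,3) into shape (351,756,3)
```

Both views agree. The jig plate is centred at ≈(506,217) with yaw −1.8°, so the jig origin is ≈(511.5,217). The rest's foot is centred at (522,−166) with yaw ≈2°, and the sizes match those given. Now I move above the jig, turning the jaws across jig y.

Call:
{"op": "drive_tool", "data": {
  "motion": [
    [[-1,1.5,0],-1],
    [[-2,3,0],-2],
    [[-3,4.5,0],-3.1],
    [[-3.17,4.78,0],-3.1],
    [[-3.17,4.78,0],-3.1]
  ],
  "fingers": -1
}}

```text
time: 0.88
ee_pos: [410.4, 375.8, 230.9]
tool_rot: [0.723, 0.691, 0.0, 0.001]
contact_force: [-0.4, 1.2, 1.0]
gripper_width: 87.0
```

Call:
{"op": "drive_tool", "data": {
  "motion": [
    [[-1.2,0.75,0],-0.1],
    [[-2.4,1.5,0],-0.1],
    [[-3.6,2.25,0],-0.1],
    [[-4.77,2.97,0],-0.1],
    [[-4.77,2.97,0],-0.1]
  ]
}}

```text
time: 1.5
ee_pos: [521.1, 180.7, 230.6]
tool_rot: [0.718, 0.696, -0.0, 0.001]
contact_force: [-0.0, 1.4, -0.3]
gripper_width: 87.1
```

Run:
```python
from station import ctrl,cams
from h import *
st=ctrl.get_state();s=cams.snapshot("wrist");c=cam(s,(st["ee_pos"],st["tool_rot"]))
print(st["ee_pos"],R.from_quat(st["tool_rot"]).as_matrix()[:,0])
np.savez("w1.npz",f=s["frame"],p=st["ee_pos"],q=st["tool_rot"],K=s["intrinsics"],d=s["dist_coeffs"],T=s["tool_from_camera"])
a=np.radians(-1.8);J=lambda x,y,z:(511.5+x*np.cos(a)-y*np.sin(a),217+x*np.sin(a)+y*np.cos(a),z)
f=s["frame"].copy()
for P in [(61,-88,70),(-80,25,48),(-80,-25,48),(100,-110,10),(100,110,10),(-110,110,10),(-110,-110,10),(5,37,56),(5,-37,56)]:
    u=proj(c,[J(*P)])[0];print(P,u.round()); cv2.circle(f,tuple(int(v) for v in u),3,(0,255,0),1)
cv2.imwrite("pics/w1.png",f[:,:,::-1])
```

```text
[521.08234255 180.65995148 230.61475101] [ 0.03054198  0.99953228 -0.00154965]
(61, -88, 70) [254. 284.]
(-80, 25, 48) [400. 101.]
(-80, -25, 48) [334. 100.]
(100, -110, 10) [243. 300.]
(100, 110, 10) [471. 300.]
(-110, 110, 10) [492.  68.]
(-110, -110, 10) [232.  67.]
(5, 37, 56) [412. 212.]
(5, -37, 56) [319. 211.]
```

View pics/w1.png

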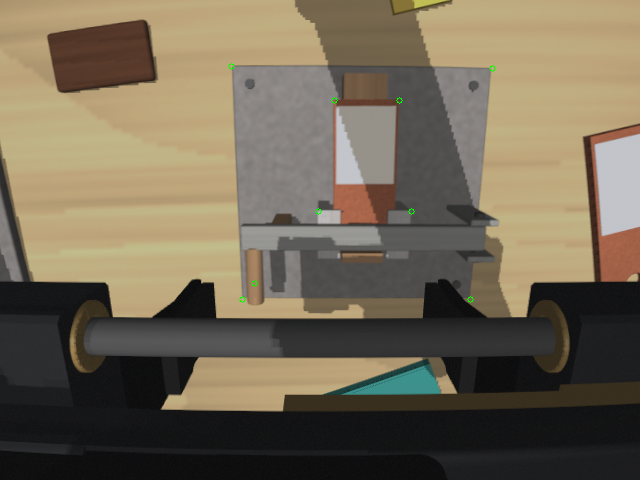

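The predicted jig points fall on the image within about 1 px: plate corners, tile end (334–400,100), and peg at (255,275). I go down to the peg.

Call:
{"op": "drive_tool", "data": {
  "motion": [
    [[-1.3,1.25,0.3],0],
    [[-1.3,1.25,1.8],0],
    [[-1.3,1.25,3.2],0],
    [[-1.3,1.25,4.2],0],
    [[-1.3,1.25,4.46],0]
  ]
}}

```text
time: 2.17
ee_pos: [565.5, 134.2, 49.5]
tool_rot: [0.714, 0.7, -0.002, -0.001]
contact_force: [-0.4, 0.3, 1.6]
gripper_width: 87.0
```

Call:
{"op": "drive_tool", "data": {
  "motion": [
    [[0,0,0],0],
    [[0,0,0],0],
    [[0,0,0],0],
    [[0,0,0],0],
    [[0,0,0],0]
  ],
  "fingers": 1,
  "newtons": 25
}}

```text
time: 2.8
ee_pos: [568.0, 131.8, 52.6]
tool_rot: [0.715, 0.699, 0.0, 0.0]
contact_force: [-0.1, 0.2, -0.4]
gripper_width: 45.1
```

Call:
{"op": "drive_tool", "data": {
  "motion": [
    [[-0.1,0.03,0],0],
    [[-0.1,0.03,0],0],
    [[-0.1,0.03,0],0],
    [[-0.1,0.03,0],0],
    [[-0.1,0.03,0],0]
  ]
}}

```text
time: 3.42
ee_pos: [568.9, 126.0, 52.0]
tool_rot: [0.716, 0.699, -0.001, 0.001]
contact_force: [0.1, -5.1, 0.0]
gripper_width: 12.9
```

Gripped (12.9 mm opening on the 14 mm peg). Now the arc upward.

Call:
{"op": "drive_tool", "data": {
  "motion": [
    [[0.025,0,-0.466],0],
    [[0.098,0,-0.928],0],
    [[0.219,0,-1.379],0],
    [[0.387,0,-1.815],0],
    [[0.599,0,-2.23],0]
  ]
}}

```text
time: 4.05
ee_pos: [569.7, 148.7, 141.5]
tool_rot: [0.716, 0.698, -0.002, 0.001]
contact_force: [0.9, -5.8, -1.4]
gripper_width: 13.0
```

Call:
{"op": "drive_tool", "data": {
  "motion": [
    [[0.255,0,-0.392],0],
    [[0.55,0,-0.754],0],
    [[0.881,0,-1.083],0],
    [[1.243,0,-1.375],0],
    [[1.637,0,-1.63],0]
  ]
}}

```text
time: 4.68
ee_pos: [572.1, 211.9, 209.1]
tool_rot: [0.717, 0.697, -0.002, 0.003]
contact_force: [-2.2, -10.5, 8.1]
gripper_width: 13.0
```

Call:
{"op": "drive_tool", "data": {
  "motion": [
    [[0.417,0,-0.211],0],
    [[0.853,0,-0.377],0],
    [[1.304,0,-0.496],0],
    [[1.766,0,-0.567],0],
    [[2.233,0,-0.59],0]
  ]
}}

```text
time: 5.3
ee_pos: [575.1, 305.9, 232.1]
tool_rot: [0.716, 0.698, 0.002, 0.002]
contact_force: [4.6, -3.5, 3.4]
gripper_width: 13.3
```

Call:
{"op": "drive_tool", "data": {
  "motion": [
    [[0,0,0],0],
    [[0,0,0],0],
    [[0,0,0],0]
  ],
  "fingers": -1
}}

```text
time: 5.68
ee_pos: [572.5, 306.5, 230.0]
tool_rot: [0.715, 0.699, -0.0, -0.0]
contact_force: [-0.7, 0.0, -0.3]
gripper_width: 35.2
```

Call:
{"op": "drive_tool", "data": {
  "motion": [
    [[0,0,-0.6],0],
    [[0,0,-1.8],0],
    [[-1,-0.5,-2],0],
    [[-2,-1.2,-2],0],
    [[-2,-1.2,-2],0]
  ]
}}

```text
time: 6.3
ee_pos: [522.2, 223.8, 310.9]
tool_rot: [0.717, 0.697, 0.0, -0.0]
contact_force: [0.1, 0.3, -1.0]
gripper_width: 83.2
```

The bar is upright. Now I come down over the tile's front half, at jig x −32, keeping the gripper body clear of the raised bar.

Call:
{"op": "drive_tool", "data": {
  "motion": [
    [[-0.18,-1.06,0.2],0],
    [[-0.18,-1.06,1.6],0],
    [[-0.18,-1.06,3],0],
    [[-0.18,-1.06,4.4],0],
    [[-0.18,-1.06,5],0]
  ]
}}

```text
time: 6.92
ee_pos: [478.5, 221.0, 106.5]
tool_rot: [0.715, 0.699, -0.002, -0.001]
contact_force: [1.1, -0.1, 0.1]
gripper_width: 86.8
```

Call:
{"op": "drive_tool", "data": {
  "motion": [
    [[0,0,0],0],
    [[0,0,0],0]
  ]
}}

```text
time: 7.18
ee_pos: [481.6, 222.2, 111.5]
tool_rot: [0.715, 0.699, 0.001, 0.0]
contact_force: [-0.4, 0.6, 0.3]
gripper_width: 87.2
```

Run:
```python
from station import ctrl,cams
from h import *
st=ctrl.get_state();s=cams.snapshot("wrist");c=cam(s,(st["ee_pos"],st["tool_rot"]))
print(st["ee_pos"],R.from_quat(st["tool_rot"]).as_matrix()[:,0])
f=s["frame"].copy();hsv=cv2.cvtColor(f,cv2.COLOR_RGB2HSV)
a=np.radians(-1.8);J=lambda x,y,z:(511.5+x*np.cos(a)-y*np.sin(a),217+x*np.sin(a)+y*np.cos(a),z)
for P in [(-80,25,48),(-80,-25,48),(-40,25,48),(-40,-25,48),(-100,17,40),(-100,-17,40)]:
    u=proj(c,[J(*P)])[0];print(P,u.round()); cv2.circle(f,tuple(int(v) for v in u),3,(0,255,0),1)
cv2.imwrite("pics/w2.png",f[:,:,::-1])
```

```text
[481.64500963 222.17724036 111.48854075] [0.0227742  0.99973978 0.001308  ]
(-80, 25, 48) [360. 169.]
(-80, -25, 48) [263. 168.]
(-40, 25, 48) [358. 244.]
(-40, -25, 48) [265. 243.]
(-100, 17, 40) [345. 128.]
(-100, -17, 40) [279. 128.]
```

View pics/w2.png

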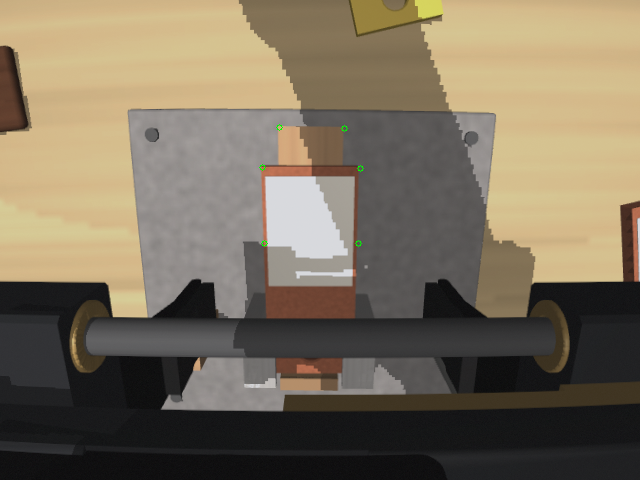

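The tile is where I predicted, about 1.3 mm to −y (edges 261–357 at row 168). I descend and grip.

Call:
{"op": "drive_tool", "data": {
  "motion": [
    [[-0.13,-0.05,0.3],0.06],
    [[-0.13,-0.05,1.2],0.06],
    [[-0.13,-0.05,1.8],0.06],
    [[-0.13,-0.05,1.96],0.06],
    [[-0.13,-0.05,1.96],0.06]
  ]
}}

```text
time: 7.85
ee_pos: [478.7, 216.1, 32.0]
tool_rot: [0.718, 0.696, 0.0, 0.0]
contact_force: [-0.2, 0.4, 0.1]
gripper_width: 86.9
```

Call:
{"op": "drive_tool", "data": {
  "motion": [
    [[0,0,0],0],
    [[0,0,0],0],
    [[0,0,0],0],
    [[0,0,0],0],
    [[0,0,0],0]
  ],
  "fingers": 1,
  "newtons": 15
}}

```text
time: 8.48
ee_pos: [478.6, 216.3, 31.9]
tool_rot: [0.718, 0.696, 0.0, -0.0]
contact_force: [-0.5, 0.3, 1.3]
gripper_width: 49.5
```

Call:
{"op": "drive_tool", "data": {
  "motion": [
    [[0,0,0],0],
    [[0,0,0],0]
  ]
}}

```text
time: 8.72
ee_pos: [478.6, 216.4, 31.9]
tool_rot: [0.718, 0.696, 0.0, -0.0]
contact_force: [-0.5, -1.0, 1.3]
gripper_width: 49.5
```

Call:
{"op": "drive_tool", "data": {
  "motion": [
    [[0,-0.2,0],0],
    [[0,-0.55,0],0],
    [[0,-0.95,0],0],
    [[0,-1.3,0],0],
    [[0,-1.4,0],0]
  ]
}}

```text
time: 9.35
ee_pos: [421.4, 218.2, 31.9]
tool_rot: [0.718, 0.696, 0.0, -0.0]
contact_force: [1.2, 0.4, 0.3]
gripper_width: 49.6
```

Call:
{"op": "drive_tool", "data": {
  "motion": [
    [[0,0,0],0],
    [[0,0,0],0]
  ],
  "fingers": 0.2
}}

```text
time: 9.6
ee_pos: [421.4, 218.2, 31.9]
tool_rot: [0.718, 0.696, -0.001, -0.001]
contact_force: [-2.7, -0.3, 6.4]
gripper_width: 49.5
```

Call:
{"op": "drive_tool", "data": {
  "motion": [
    [[0,0.2,0],0],
    [[0,0.4,0],0],
    [[0,0.4,0],0]
  ]
}}

```text
time: 9.98
ee_pos: [439.2, 217.7, 31.9]
tool_rot: [0.718, 0.696, 0.0, 0.0]
contact_force: [0.4, 0.2, 2.4]
gripper_width: 49.8
```

Run:
```python
from station import ctrl,cams
from h import *
st=ctrl.get_state();print(st["ee_pos"],st["gripper_width"],R.from_quat(st["tool_rot"]).as_matrix()[:,0])
s=cams.snapshot("top");c=cam(s);f=s["frame"]
hsv=cv2.cvtColor(f,cv2.COLOR_RGB2HSV)
im=[cv2.resize(f[190:320,200:480],None,fx=2.8,fy=2.2)[:,:,::-1]]
s=cams.snapshot("scene");im.append(cv2.resize(s["frame"][160:300,150:450],(784,310))[:,:,::-1])
cv2.imwrite("pics/c3.png",np.vstack(im))
```

```text
[439.23178778 217.66931735  31.90829513] 49.83076282190975 [3.17078281e-02 9.99497137e-01 2.93281165e-04]
```

View pics/c3.png

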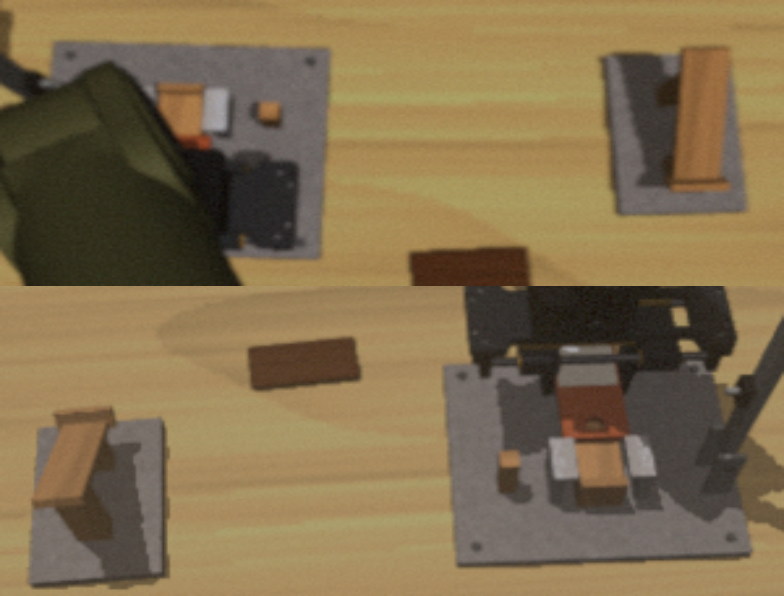

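I mis-set the opening: 0.2 is narrower than the tile, so it stayed gripped and moved back with the hand. I pull it out again, then release properly.

Call:
{"op": "drive_tool", "data": {
  "motion": [
    [[0,-0.2,0],0],
    [[0,-0.4,0],0],
    [[0,-0.4,0],0]
  ]
}}

```text
time: 10.45
ee_pos: [421.3, 217.9, 31.9]
tool_rot: [0.718, 0.696, -0.0, -0.0]
contact_force: [-1.9, -0.9, 5.3]
gripper_width: 49.6
```

Call:
{"op": "drive_tool", "data": {
  "motion": [
    [[0,0,0],0],
    [[0,0,0],0]
  ],
  "fingers": -0.5
}}

```text
time: 10.7
ee_pos: [421.9, 217.7, 31.2]
tool_rot: [0.718, 0.696, -0.001, -0.0]
contact_force: [-0.6, 0.2, 0.4]
gripper_width: 61.6
```

Call:
{"op": "drive_tool", "data": {
  "motion": [
    [[0,0.2,0],0],
    [[0,0.45,0],0],
    [[0,0.45,0],0]
  ]
}}

```text
time: 11.08
ee_pos: [441.8, 217.2, 31.8]
tool_rot: [0.719, 0.696, 0.0, 0.0]
contact_force: [-0.7, -0.5, -0.4]
gripper_width: 65.0
```

Call:
{"op": "drive_tool", "data": {
  "motion": [
    [[0,0,0],0],
    [[0,0,0],0],
    [[0,0,0],0],
    [[0,0,0],0]
  ],
  "fingers": 1,
  "newtons": 15
}}

```text
time: 11.58
ee_pos: [440.4, 217.4, 31.7]
tool_rot: [0.718, 0.696, -0.0, -0.0]
contact_force: [0.7, 0.1, -1.2]
gripper_width: 49.8
```

Regripped about 6 mm to the hole side of centre. Next I measure the rest's board in both views while the arm is clear of it.

Run:
```python
from station import cams
from h import *
ims=[]
for n,(x0,x1,y0,y1) in {"top":(410,475,200,295),"scene":(155,220,205,305)}.items():
    s=cams.snapshot(n);c=cam(s);f=s["frame"][y0:y1,x0:x1];hsv=cv2.cvtColor(f,cv2.COLOR_RGB2HSV)
    m=((hsv[...,1]>95)&(hsv[...,0]<17)&(hsv[...,2]>90)).astype(np.uint8)
    big=cv2.resize(f,None,fx=6,fy=6,interpolation=cv2.INTER_CUBIC)
    cts=cv2.findContours(m,cv2.RETR_EXTERNAL,cv2.CHAIN_APPROX_NONE)[0]
    ct=max(cts,key=cv2.contourArea);ap=cv2.approxPolyDP(ct,2.0,True).reshape(-1,2)
    print(n,(ap+[x0,y0]).tolist())
    a=np.radians(2)
    for q in (90,) if 0 else ():pass
    for p in ap: cv2.circle(big,tuple(int(v) for v in p*6+3),4,(0,255,0),1)
    ims.append(cv2.copyMakeBorder(big[:,:,::-1],0,600-min(600,big.shape[0]),0,5,cv2.BORDER_CONSTANT)[:600])
cv2.imwrite("pics/c4.png",np.hstack(ims))
```

```text
top [[456, 211], [445, 212], [443, 215], [440, 276], [460, 275], [456, 268], [460, 217]]
scene [[191, 214], [171, 216], [173, 227], [162, 260], [181, 257], [179, 256], [189, 223], [193, 222]]
```

View pics/c4.png

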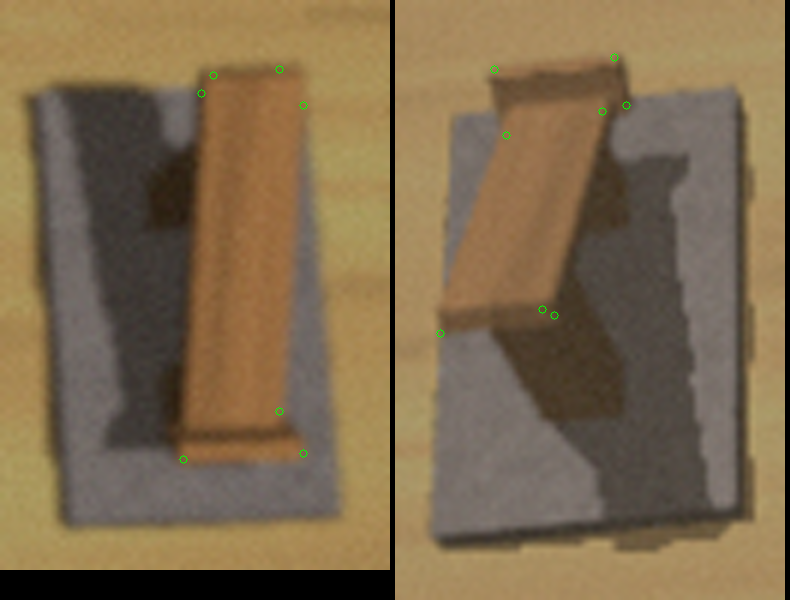

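The board shows in both views, with its upper end at top (443.7–459.8, ~213) and its ledge edge at top (439.5–460.3, ~276). I triangulate these and compare with the given sizes.

Run:
```python
from station import cams
from h import *
t,s=[cam(cams.snapshot(n)) for n in("top","scene")]
pts={"upL":((443.7,213.2),(180.3,254.5),118),"upR":((459.8,212.8),(162.8,255.7),118),"leL":((439.5,276.5),(191.7,214.5),61.4),"leR":((460.3,275.3),(170.8,215.8),61.4)}
E={}
for k,(a,b,z) in pts.items():
    print(k,tri(t,a,s,b),"top@z",cast(t,[a],z)[0][:2].round(1),"scene@z",cast(s,[b],z)[0][:2].round(1))
    E[k]=(cast(t,[a],z)[0][:2]+cast(s,[b],z)[0][:2])/2
up=(E["upL"]+E["upR"])/2;le=(E["leL"]+E["leR"])/2
d=up-le;yaw=np.arctan2(d[1],d[0]);print("up",up,"le",le,"len",np.hypot(*d),"expect",66*.866+68*.866-6,"yaw",np.degrees(yaw),"widths",np.linalg.norm(E["upL"]-E["upR"]),np.linalg.norm(E["leL"]-E["leR"]))
# z=12 offset shifts ledge top corner by -12*sin30 = -6 in horizontal x
u=d/np.hypot(*d)
print("origin from up",up-u*66*.866,"from ledge",le+u*(68*.866+6))
w=[E["upL"]-E["upR"],E["leL"]-E["leR"]];print([np.degrees(np.arctan2(*(-v*[1,-1]))) for v in w])
```

```text
upL (array([ 576.58509329, -148.35774405,  117.3360234 ]), np.float64(0.6943847835159183)) top@z [ 576.4 -148.5] scene@z [ 577.  -147.8]
upR (array([ 577.18013682, -179.56717428,  118.55772473]), np.float64(2.0254239184662652)) top@z [ 577.4 -180.8] scene@z [ 577.  -178.7]
leL (array([ 457.89102641, -148.34507067,   61.21371281]), np.float64(0.9525586415420283)) top@z [ 457.9 -148.8] scene@z [ 458.1 -147.8]
leR (array([ 459.80120287, -189.67675083,   64.92841867]), np.float64(2.383631606714341)) top@z [ 460.3 -192. ] scene@z [ 457.7 -189.6]
up [ 576.9714226  -163.95596601] le [ 458.48175615 -169.54079842] len 118.62120977232671 expect 110.044 yaw 2.698553332276657 widths 31.579933848279943 42.503551748409386
origin from up [ 519.87880494 -166.64694077] from ledge [ 523.29779951 -166.4857916 ]
[np.float64(0.9178524074151595), np.float64(1.32993836485387)]
```

The two views agree: rest origin ≈(521.6,−166.5), yaw ≈2°, with widths of 32 and 42 mm against the given 34 and 44. The up/ledge length is 118.6 mm where the given sizes make 122, since the sign in my printed "expect" was wrong. Lift and carry.

Call:
{"op": "drive_tool", "data": {
  "motion": [
    [[0,0,-0.3],0],
    [[0,0,-1.1],0],
    [[0,0,-2.1],0],
    [[0,0,-3.1],0],
    [[0,0,-3.5],0]
  ]
}}

```text
time: 12.4
ee_pos: [441.9, 218.1, 174.9]
tool_rot: [0.718, 0.696, 0.003, 0.001]
contact_force: [0.3, 0.6, -1.5]
gripper_width: 49.6
```

Call:
{"op": "drive_tool", "data": {
  "motion": [
    [[-0.5,0.15,0],-0.1],
    [[-1.5,0.4,0],-0.2],
    [[-2.7,0.7,0],-0.3],
    [[-3.9,1.0,0],-0.4],
    [[-5,1.25,0],-0.5]
  ]
}}

```text
time: 13.02
ee_pos: [484.0, 14.1, 171.2]
tool_rot: [0.693, 0.721, -0.0, -0.0]
contact_force: [0.8, -0.0, -1.1]
gripper_width: 49.7
```

Call:
{"op": "drive_tool", "data": {
  "motion": [
    [[-1,0.3,0],0],
    [[-2,0.6,0],0],
    [[-3,0.9,0],0],
    [[-3.8,1.1,0],0],
    [[-4.2,1.2,0],0]
  ]
}}

```text
time: 13.65
ee_pos: [538.2, -152.0, 171.1]
tool_rot: [0.694, 0.72, -0.001, -0.0]
contact_force: [0.4, 0.3, -1.3]
gripper_width: 49.8
```

Call:
{"op": "drive_tool", "data": {
  "motion": [
    [[0,0,0],0],
    [[0,0,0],0]
  ]
}}

```text
time: 13.9
ee_pos: [538.5, -148.2, 171.4]
tool_rot: [0.693, 0.721, 0.0, -0.001]
contact_force: [0.4, 0.6, -0.8]
gripper_width: 50.0
```

Run:
```python
from station import ctrl,cams
from h import *
st=ctrl.get_state();s=cams.snapshot("wrist");c=cam(s,(st["ee_pos"],st["tool_rot"]))
p=st["ee_pos"];A=R.from_quat(st["tool_rot"]).as_matrix();print(p,A[:,0],st["gripper_width"])
f=s["frame"].copy();a=np.radians(2.1)
def W(x,y,z):
    X=x*.866-z*.5;Z=85+x*.5+z*.866;return (521.6+X*np.cos(a)-y*np.sin(a),-166.5+X*np.sin(a)+y*np.cos(a),Z)
for P in [(-68,22,12),(-68,-22,12),(66,17,0),(66,-17,0)]:
    u=proj(c,[W(*P)])[0];print(P,u.round());cv2.circle(f,tuple(int(v) for v in u),3,(0,255,0),1)
for a0 in(-66.5,53.5):
  for b in(-25,25):
    u=proj(c,[p+A@[b,a0,-16]])[0];cv2.circle(f,tuple(int(v) for v in u),3,(255,0,255),1);print("tile",a0,b,u.round())
cv2.imwrite("pics/w5.png",f[:,:,::-1])
```

```text
[ 538.51401778 -148.22016593  171.40969687] [-0.04035117  0.99918471  0.00130145] 49.955926059444074
(-68, 22, 12) [327. 107.]
(-68, -22, 12) [254. 107.]
(66, 17, 0) [318. 337.]
(66, -17, 0) [255. 336.]
tile -66.5 -25 [241. 140.]
tile -66.5 25 [397. 140.]
tile 53.5 -25 [257. 450.]
tile 53.5 25 [382. 450.]
```

View pics/w5.png

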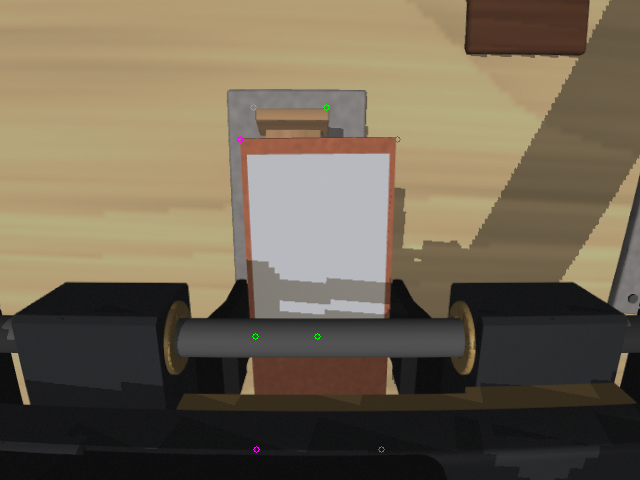

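The tile is held level and its front edge is where predicted (row 138). The ledge appears about 1.3 mm to +y and +x of my estimate. I correct for that and go down to just above the board.

Call:
{"op": "drive_tool", "data": {
  "motion": [
    [[-0.42,-0.27,0],0],
    [[-0.42,-0.27,0.4],0],
    [[-0.42,-0.27,0.9],0],
    [[-0.42,-0.27,1.16],0],
    [[-0.42,-0.27,1.16],0]
  ],
  "newtons": 6
}}

```text
time: 14.58
ee_pos: [527.7, -167.0, 124.1]
tool_rot: [0.693, 0.721, -0.001, -0.001]
contact_force: [-0.2, -0.5, -1.1]
gripper_width: 49.8
```

Call:
{"op": "drive_tool", "data": {
  "motion": [
    [[0,0,0.1],0],
    [[0,0,0.2],0],
    [[0,0,0.3],0],
    [[0,0,0.4],0],
    [[0,0,0.5],0]
  ]
}}

```text
time: 15.2
ee_pos: [528.6, -167.2, 105.2]
tool_rot: [0.693, 0.721, 0.0, 0.0]
contact_force: [0.5, 0.7, 0.1]
gripper_width: 49.9
```

Call:
{"op": "drive_tool", "data": {
  "motion": [
    [[0.04,0,0.08],0],
    [[0.04,0,0.16],0],
    [[0.04,0,0.24],0],
    [[0.04,0,0.32],0],
    [[0.04,0,0.4],0]
  ]
}}

```text
time: 15.82
ee_pos: [528.5, -165.7, 89.1]
tool_rot: [0.693, 0.721, 0.0, -0.0]
contact_force: [-1.0, 0.1, 0.5]
gripper_width: 50.0
```

Call:
{"op": "drive_tool", "data": {
  "motion": [
    [[0,0,0.05],0],
    [[0,0,0.1],0],
    [[0,0,0.13],0],
    [[0,0,0.16],0],
    [[0,0,0.16],0]
  ]
}}

```text
time: 16.45
ee_pos: [528.4, -165.7, 82.9]
tool_rot: [0.693, 0.721, -0.0, -0.0]
contact_force: [0.2, -0.1, 0.4]
gripper_width: 50.1
```

Run:
```python
from station import ctrl,cams
from h import *
st=ctrl.get_state();s=cams.snapshot("wrist");print(st["ee_pos"],st["contact_force"])
f2=cams.snapshot("scene")["frame"][195:295,140:250]
im=np.hstack([cv2.resize(s["frame"][60:460,170:450],(420,600)),cv2.resize(f2,(380,345))[:600].copy() if 0 else cv2.copyMakeBorder(cv2.resize(f2,(380,345),interpolation=cv2.INTER_CUBIC),0,255,0,0,cv2.BORDER_CONSTANT)])
cv2.imwrite("pics/w6.png",im[:,:,::-1])
```

```text
[ 528.39034423 -165.68767565   82.87954095] [ 0.19270757 -0.10912754  0.39803883]
```

View pics/w6.png

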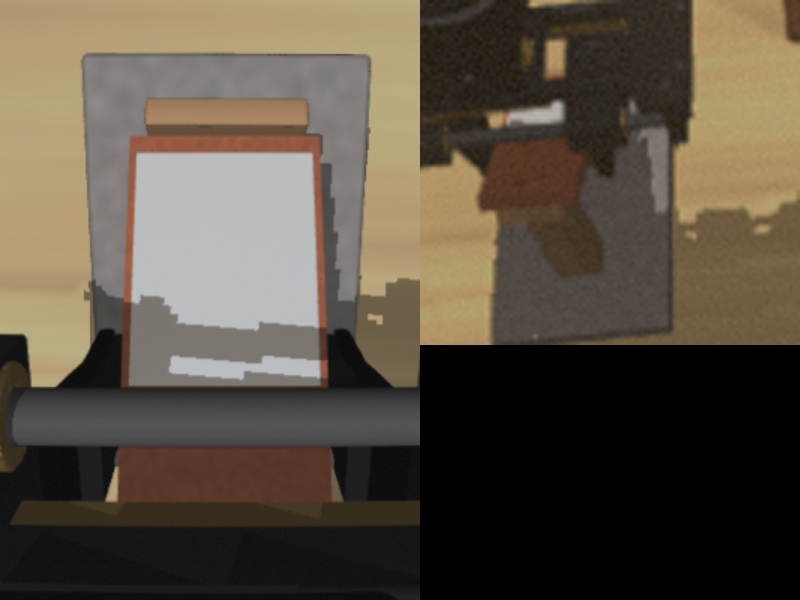

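The tile has pivoted almost onto the slope, centred on the ledge (226 against 227 px), with its lower end just uphill of the ledge. I lower a touch more, then slide it downslope.

Call:
{"op": "drive_tool", "data": {
  "motion": [
    [[0,0,0.03],0],
    [[0,0,0.06],0],
    [[0,0,0.06],0]
  ]
}}

```text
time: 16.92
ee_pos: [528.6, -165.7, 80.8]
tool_rot: [0.693, 0.721, 0.0, 0.0]
contact_force: [-0.7, 0.7, 2.9]
gripper_width: 49.5
```

Call:
{"op": "drive_tool", "data": {
  "motion": [
    [[0,-0.03,0.018],0],
    [[0,-0.06,0.036],0],
    [[0,-0.09,0.053],0],
    [[0,-0.09,0.053],0]
  ]
}}

```text
time: 17.42
ee_pos: [526.4, -166.0, 79.5]
tool_rot: [0.693, 0.721, 0.001, 0.001]
contact_force: [0.7, 0.5, 5.6]
gripper_width: 49.7
```

Call:
{"op": "drive_tool", "data": {
  "motion": [
    [[0,-0.03,0],0],
    [[0,-0.06,0.02],0],
    [[0,-0.06,0.02],0]
  ]
}}

```text
time: 17.8
ee_pos: [525.9, -166.1, 79.2]
tool_rot: [0.693, 0.721, 0.002, 0.003]
contact_force: [6.3, 0.9, 3.8]
gripper_width: 50.0
```

A +x force of 6.3 N with the motion stopped means the tile is against the ledge. Release, retreat, and look.

Call:
{"op": "drive_tool", "data": {
  "motion": [
    [[0,0.03,0],0],
    [[0,0.03,-0.01],0],
    [[0,0.03,-0.01],0]
  ]
}}

```text
time: 18.18
ee_pos: [525.9, -166.1, 79.2]
tool_rot: [0.693, 0.721, 0.001, 0.002]
contact_force: [5.6, 0.3, 5.2]
gripper_width: 50.1
```

Call:
{"op": "drive_tool", "data": {
  "motion": [
    [[0,0,0],0],
    [[0,0,0],0],
    [[0,0,0],0],
    [[0,0,0],0]
  ],
  "fingers": -1
}}

```text
time: 18.68
ee_pos: [523.1, -165.9, 77.6]
tool_rot: [0.693, 0.721, -0.0, -0.0]
contact_force: [-0.1, 0.4, -0.5]
gripper_width: 81.7
```

Call:
{"op": "drive_tool", "data": {
  "motion": [
    [[0,0,-0.5],0],
    [[0,0,-1.7],0],
    [[0,0,-3.2],0],
    [[0,-0.5,-4.2],0],
    [[0,-0.5,-4.2],0]
  ]
}}

```text
time: 19.3
ee_pos: [504.6, -167.8, 249.7]
tool_rot: [0.694, 0.72, 0.002, 0.003]
contact_force: [0.2, 0.6, 0.2]
gripper_width: 86.8
```

Run:
```python
from station import ctrl,cams
from h import *
st=ctrl.get_state();s=cams.snapshot("wrist");print(st["ee_pos"],st["gripper_width"],R.from_quat(st["tool_rot"]).as_matrix()[:,0])
f2=cams.snapshot("scene")["frame"][150:310,140:450]
im=np.vstack([cv2.resize(s["frame"][0:380],(700,330)),cv2.resize(f2,(700,270),interpolation=cv2.INTER_CUBIC)])
cv2.imwrite("pics/w7.png",im[:,:,::-1])
```

```text
[ 504.63849908 -167.83401665  249.7240305 ] 86.84538292175137 [-3.73805671e-02  9.99301006e-01 -4.38845399e-04]
```

View pics/w7.png

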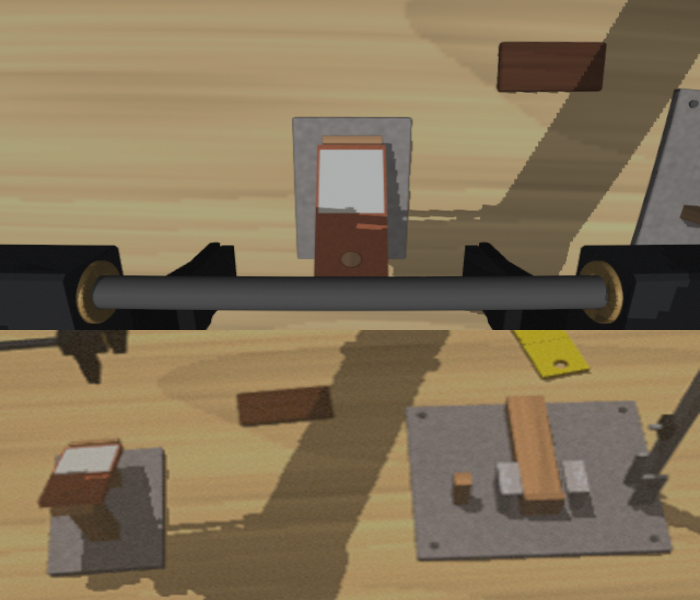

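The tile lies on the board against the ledge, hole end up, and the bar is still upright. Back to the peg to close the clamp.

Call:
{"op": "drive_tool", "data": {
  "motion": [
    [[0.8,0.2,-0.9],0.1],
    [[2.1,0.45,-1.6],0.2],
    [[3.5,0.7,-1.6],0.3],
    [[4.9,0.95,-1.6],0.4],
    [[6,1.1,-1.6],0.5]
  ]
}}

```text
time: 20.02
ee_pos: [537.9, 78.0, 307.5]
tool_rot: [0.717, 0.697, -0.002, -0.001]
contact_force: [0.7, 0.4, -0.5]
gripper_width: 87.3
```

Call:
{"op": "drive_tool", "data": {
  "motion": [
    [[1.2,0.3,0],0],
    [[2.5,0.6,0],0],
    [[3.8,0.9,0],0],
    [[5,1.2,0],0],
    [[5.5,1.4,0],0]
  ]
}}

```text
time: 20.65
ee_pos: [600.0, 297.4, 305.9]
tool_rot: [0.716, 0.698, -0.002, -0.002]
contact_force: [0.4, -1.0, 0.1]
gripper_width: 87.3
```

Call:
{"op": "drive_tool", "data": {
  "motion": [
    [[0,0,0],0],
    [[0,0,0],0]
  ]
}}

```text
time: 20.9
ee_pos: [601.2, 291.5, 308.5]
tool_rot: [0.719, 0.695, -0.001, 0.0]
contact_force: [-0.7, -0.4, 0.3]
gripper_width: 87.1
```

Call:
{"op": "drive_tool", "data": {
  "motion": [
    [[0.34,-0.7,0],0],
    [[0.34,-0.7,0.3],0],
    [[0.34,-0.7,1.2],0],
    [[0.34,-0.7,1.9],0],
    [[0.34,-0.7,1.96],0]
  ]
}}

```text
time: 21.52
ee_pos: [573.0, 304.9, 228.9]
tool_rot: [0.719, 0.695, -0.003, -0.0]
contact_force: [0.3, -0.7, 1.6]
gripper_width: 86.8
```

Call:
{"op": "drive_tool", "data": {
  "motion": [
    [[0,0,0],0],
    [[0,0,0],0],
    [[0,0,0],0],
    [[0,0,0],0],
    [[0,0,0],0]
  ],
  "fingers": 1,
  "newtons": 25
}}

```text
time: 22.15
ee_pos: [573.8, 307.6, 231.9]
tool_rot: [0.718, 0.696, 0.0, 0.0]
contact_force: [-0.2, 0.0, 0.2]
gripper_width: 44.8
```

Call:
{"op": "drive_tool", "data": {
  "motion": [
    [[0,0,0],0],
    [[0,0,0],0],
    [[0,0,0],0],
    [[0,0,0],0],
    [[0,0,0],0]
  ]
}}

```text
time: 22.78
ee_pos: [573.8, 308.1, 231.7]
tool_rot: [0.718, 0.696, 0.0, -0.0]
contact_force: [0.0, 2.8, -0.7]
gripper_width: 13.3
```

Call:
{"op": "drive_tool", "data": {
  "motion": [
    [[-0.471,0,0.016],0],
    [[-0.938,0,0.081],0],
    [[-1.395,0,0.196],0],
    [[-1.838,0,0.359],0],
    [[-2.261,0,0.567],0]
  ]
}}

```text
time: 23.4
ee_pos: [570.5, 215.5, 208.2]
tool_rot: [0.718, 0.696, -0.0, -0.0]
contact_force: [0.0, 2.9, 2.6]
gripper_width: 13.1
```

Call:
{"op": "drive_tool", "data": {
  "motion": [
    [[-0.398,0,0.252],0],
    [[-0.768,0,0.545],0],
    [[-1.104,0,0.875],0],
    [[-1.404,0,1.239],0],
    [[-1.663,0,1.632],0]
  ]
}}

```text
time: 24.02
ee_pos: [568.4, 149.9, 142.4]
tool_rot: [0.718, 0.696, -0.0, -0.0]
contact_force: [-2.5, 3.0, 1.2]
gripper_width: 13.0
```

Call:
{"op": "drive_tool", "data": {
  "motion": [
    [[-0.217,0,0.419],0],
    [[-0.388,0,0.859],0],
    [[-0.511,0,1.314],0],
    [[-0.586,0,1.779],0],
    [[-0.611,0,2.1],0]
  ]
}}

```text
time: 24.65
ee_pos: [567.9, 126.0, 58.3]
tool_rot: [0.718, 0.696, -0.0, -0.0]
contact_force: [-2.9, 3.0, 2.7]
gripper_width: 13.3
```

Call:
{"op": "drive_tool", "data": {
  "motion": [
    [[0,0,0.08],0],
    [[0,0,0.16],0],
    [[0,0,0.2],0],
    [[0,0,0.2],0]
  ]
}}

```text
time: 25.15
ee_pos: [567.9, 126.0, 52.4]
tool_rot: [0.718, 0.696, -0.0, -0.0]
contact_force: [-5.5, 1.3, 4.8]
gripper_width: 13.0
```

Call:
{"op": "drive_tool", "data": {
  "motion": [
    [[0,0,0.05],0],
    [[0,0,0.1],0],
    [[0,0,0.1],0]
  ]
}}

```text
time: 25.52
ee_pos: [568.1, 126.0, 51.8]
tool_rot: [0.718, 0.696, 0.0, -0.0]
contact_force: [-14.0, -0.9, 25.6]
gripper_width: 13.0
```

Firm stop: force rose to 25.6 N with no further travel, so the bar is fully down. Ease off, release, and retreat.

Call:
{"op": "drive_tool", "data": {
  "motion": [
    [[0,0,-0.06],0],
    [[0,0,-0.06],0]
  ]
}}

```text
time: 25.78
ee_pos: [568.1, 126.0, 52.0]
tool_rot: [0.718, 0.696, 0.0, -0.0]
contact_force: [-7.4, 0.2, 11.3]
gripper_width: 13.0
```

Call:
{"op": "drive_tool", "data": {
  "motion": [
    [[0,0,0],0],
    [[0,0,0],0],
    [[0,0,0],0],
    [[0,0,0],0],
    [[0,0,0],0]
  ],
  "fingers": -1
}}

```text
time: 26.4
ee_pos: [568.2, 126.0, 50.0]
tool_rot: [0.718, 0.696, 0.0, 0.0]
contact_force: [-0.1, 0.1, 1.4]
gripper_width: 55.3
```

Call:
{"op": "drive_tool", "data": {
  "motion": [
    [[0,0,-0.5],0],
    [[0,0,-1.5],0],
    [[0,0,-2.8],0],
    [[0,-1,-4],0],
    [[0.5,-1.5,-4.5],0]
  ]
}}

```text
time: 27.02
ee_pos: [509.1, 146.9, 233.5]
tool_rot: [0.719, 0.695, 0.002, 0.001]
contact_force: [-0.6, 0.5, -0.5]
gripper_width: 86.4
```

Run:
```python
from station import ctrl,cams
from h import *
st=ctrl.get_state();s=cams.snapshot("wrist");print(st["ee_pos"],st["gripper_width"],st["contact_force"])
f2=cams.snapshot("scene")["frame"][150:310,140:450]
im=np.vstack([cv2.resize(s["frame"][0:380],(700,330)),cv2.resize(f2,(700,270),interpolation=cv2.INTER_CUBIC)])
cv2.imwrite("pics/w8.png",im[:,:,::-1])
```

```text
[509.1370089  146.88048835 233.48546989] 86.35826970339915 [-0.56441972  0.48650779 -0.48103268]
```

View pics/w8.png

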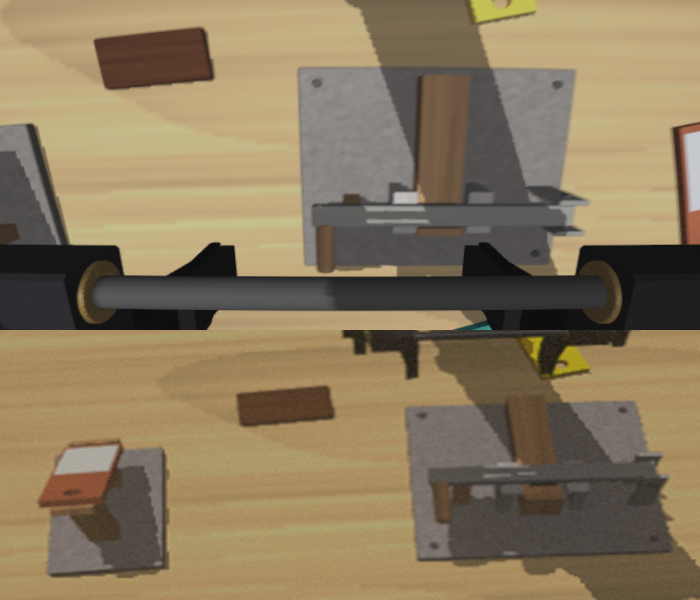

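The bar is down level across the jig. The tile lies on the rest against the ledge with its hole uppermost, and the rib has not moved. I hand in.

Call:
{"op": "drive_tool", "data": {
  "motion": [
    [[0,0,0],0],
    [[0,0,0],0]
  ]
}}

```text
time: 27.38
ee_pos: [508.8, 146.8, 228.8]
tool_rot: [0.719, 0.695, -0.001, -0.0]
contact_force: [-0.4, 0.1, 0.0]
gripper_width: 86.9
```

```bash
python3 -c "
from station import ticket
print(ticket.close_job())"
```

```text
the job is handed in; nothing more can be done
None
```

The job is done and handed in at about 27 s of the 72 s allowed; it reports no verdict. I swung the clamp bar upright and slid the tile 57 mm out of the channel. I set it on the sloping rest against the ledge with its hole end up, then swung the bar down to its stop and let go.

**Last checks:**
- **Tile:** the last picture shows it flat on the board. It met the ledge with about 6 N and stayed put after release.
- **Bar:** it came up against a firm stop at 26 N, at the same grip height as before lifting (51.8 against 52.0 mm), and the picture shows it level.
- **Bystanders:** the rib has not moved. The bowl and jar were outside the last picture; the arm never went near them.

**What went wrong or disagreed:**
- **Opening mis-set:** I set one gripper opening too narrow, so the tile was dragged back about 18 mm. I pulled it out again before lifting.
- **Rest length:** the measured length of the rest was about 3 mm short of the given sizes (118.6 against 122 mm). I settled the final placing by a closer look and by feeling for the ledge.

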